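# Set the zero of a burr coffee grinder

### The job

Set this coffee grinder to a quarter turn off burr touch: first free the adjuster by turning the round fluted clamp knob anticlockwise until it clicks over to its released stop. Then turn the T-bar thumbscrew on top of the burr head clockwise until it seats (burrs touching) and back it off anticlockwise by a quarter turn. Finish still gripping the thumbscrew there, keeping it still so that it cannot follow the clamp when I lock it, with the clamp left released and the mug, the honey jar and the teaspoon not disturbed.

Things in the scene. Friction and masses are not known exactly. Their poses are not given: they have to be found in the camera images.
- grinder: Coffee grinder, firm on the worktop: foot plate 250 x 126 mm, grey motor column and low clear hopper (top 198 mm) at the back, round metal burr head (116 mm across, top face 160 mm high) over the mug in front. Origin on the worktop exactly below the burr axis; x points from the front (mug) back to the column, y to its left, z up. A lug on the head's right (-y) side carries the clamp knob.
- thumbscrew_grip (a point): Point on the thumbscrew's vertical axis at grip height (188 mm above the worktop). Steel T-bar in the middle of the burr head: an upright bar 48 mm long, 13 mm thick, 172 to 201 mm above the worktop, on a round collar of 56 mm diameter (top 170 mm). Axes: x along the bar, y across its thickness, z up; it turns with the bar.
- screw_turn (a joint): Turn of the thumbscrew, rad: 0 = seated, burrs touching, a hard stop; grows anticlockwise seen from above (backing off) to a stop at 2.3; starts between 0.45 and 1.3. At 0 the bar is parallel to the grinder's x axis. Stays where left; turns with about 0.06 N m when the clamp is released, held fast by it otherwise. Rises 0.5 mm per rad.
- clamp_knob_grip (a point): Point on the clamp knob's vertical axis at grip height (184 mm above the worktop). Round black fluted knob, 39 mm diameter, 164 to 195 mm above the worktop, axis 92 mm to the grinder's right (-y) of the burr axis; stem and lug below it are narrower (32 mm). A white line on its top shows its turn.
- clamp_turn (a joint): Turn of the clamp knob in rad: 0 = clamped; grows anticlockwise seen from above to the released stop at 1.2. Starts between 0 and 0.1. A sprung detent lies in between: up to about 0.2 N m resists from 0.1 to 0.5, then it snaps on towards 1.2, where the clamp lets the thumbscrew go. Stays where left beyond the click.
- thumbscrew: The thumbscrew itself, T-bar and collar, turning with the joint; origin on its axis 162 mm above the worktop, axes as at its grip point. Room above it: the wall cabinet behind hangs 453 mm above the worktop with its doors at world x = 0.57, and their upright handles stand out to x = 0.54 (at y = 0 and -0.065) from 489 mm up: keep the wrist clear of them.
- mug: White mug, 81 mm across and 94 mm high, on the foot plate under the burr head; origin at the centre of its underside's extent with handle. Leave it.
- honey_jar: Honey jar with a grey lid, 71 mm across and 110 mm high, on the worktop to the grinder's left; origin at the centre of its underside. Leave it.
- teaspoon: Steel teaspoon 130 mm long lying on the worktop at the grinder's left front; origin at its middle. Leave it.

How it is judged (in metres and radians):
On the way, in this order (a step that is already met when the one before it is completed fails the run):
1. the clamp knob has clicked over to released (past 1.05 rad of 1.2) (value of joint clamp_turn above 1.05 rad), for 0.2 s.
2. the thumbscrew is seated (within 0.05 rad of its stop) (value of joint screw_turn below 0.05 rad), for 0.2 s.
At the end, for the whole second after the job is handed in: The thumbscrew stands a quarter turn (90 degrees, give or take 15) off its seat and still, the fingers are gripping it (more than 2 N), and the clamp knob is still released (value of joint screw_turn between 1.309 and 1.833 rad and velocity of joint screw_turn between -0.1 and 0.1 rad/s and value of joint clamp_turn above 1.05 rad and contact force between the fingers and thumbscrew above 2 N); the arm keeps its last pose, push and grip.
It fails at once if the mug, the honey jar or the teaspoon is shifted by more than 20 mm or tipped (distance of any of mug, honey_jar, teaspoon from where it was at the start of the episode above 0.02 m or angle between any of mug, honey_jar's own z axis and vertical above 0.3 rad).
It also fails if it takes over 45 s, if anything falls off the work surface, if the arm or the gripper's body presses on something with over 40 N, if the wrist force passes 120 N, or if a joint passes its speed limit or range.

### The arm

A 6-joint arm with a two-finger parallel gripper is mounted at the origin on a cart in front of the work surface, level with it; the furniture and walls round the work are solid. World frame = base frame: x ahead of the robot, y to its left, z up, the work surface at z = 0. Lengths are in mm, angles in degrees, forces in N, time in s.
With the tool pointing down it reaches from about 350 to 850 mm from the base axis. Payload 8.1 kg.
Tool frame: the origin (TCP) lies midway between the tips of the shut fingers; the grasp point (between the pads) lies 19 mm behind it (r.pinch_z is the distance from the TCP to the grasp point, in mm); z points along the fingers, y is the line along which they close (so a half turn about z gives the same grasp; the last joint's range is limited). The gripper opens to 85 mm and grips with 20 to 120 N. Pads are 22 mm wide; open, the fingers measure 114 mm over their backs; the gripper's body (76 mm by 85 mm) begins 54 mm behind the grasp point. The pads swing forward as they close: fully open they stand 13 mm farther back than shut.
Start: joints at [67.472, 7.471, 85.268, -0, 87.261, -4.893], TCP at [181.756, 571.813, 231.292] pointing down, gripper open.
Joint ranges: [-169.43, 169.43], [-51.17, 129.36], [1.28, 143.12], [-76.62, 256.62], [0, 156.53], [-152.29, 152.29]. Speed limits (degrees/s): [136.94, 136.94, 159.86, 180, 180, 180].

### API

Orientations are given as [roll, pitch, yaw] about the fixed x, y, z axes, in that order (R = Rz(yaw) Ry(pitch) Rx(roll)).
In Python, from bench import sensors, optics, job, r gives the robot as it stands.
- The arm moves only by the tool play_rows, never from a script. Its argument "motion" is a list that holds one entry, the list of rows, each a list of 6 numbers: the shift along the tool's x, y, z in cm, then the turn, a rotation vector about the tool's x, y, z in degrees. In form: [[[x, y, z, ax, ay, az], ...]]. A call has 1 to 5 rows; each row is the pose to reach, as a shift and turn from the pose commanded when the call began, along the tool's axes at that moment; what a row does not reach only later rows make up. A row lasts 1/10 s, in which the tool goes at most 50 mm and 8.59 degrees, less where a joint would pass 70% of its speed; a pose out of reach is approached as far as the arm can. A call with a gripper value outside its range is refused whole. "jaw" is the opening, from 0 (shut) to 1 (fully open), set as the call begins (left out, the last holds). The fingers move at their own pace and stop on an object; "squeeze" is the grip in N (left out, the last holds). Time passes only in rows, so rows that repeat a pose let the fingers close. It gives the time, the measured TCP pose, the force, the opening and the grip force at its end, in the units of the state.
- sensors.sense(): the state, without advancing time (a new reading comes with each control period).
- optics.snapshot(name): name is "scene" or "side" or "wrist"; returns a dict with "pixels" (480x640x3 uint8, red, green, blue), "mtx" (3x3 intrinsics, pixels), "R" (3x3) and "t" (3): a world point X has camera coordinates R X + t; the wrist camera has in their place "T_tool_cam" (4x4, takes a point from camera to tool coordinates, whose origin is the TCP and whose axes are the flange's). Camera axes: x right, y down, z forward; pixel columns grow to the right and rows downward; lengths in mm; the calibration is good to about 2 mm. A picture is of the moment at which its call begins: read the wrist's pose just before it. There is no depth.
- job.hand_in(): hands the job in; it is judged then, once.
The state is a dict: "time": time; "joint_pos": joint angles; "qd": joint speeds; "joint_efforts": joint torques, N m; "tool_pos": TCP position; "tcp_rot": TCP orientation; "ft_force": force on the tool from outside, world axes, zero at the start; "wrist_torque": the same for the moment, N m; "finger_gap": finger opening in mm; "grip_force": force on a finger pad.
Only numpy, scipy, OpenCV 4.12 (cv2) and the standard library are available. Lean on these libraries where they do the work, as an engineer would, in place of code of your own. Each camera call takes 0.05 s, during which the arm holds its last target. There are 200 camera calls.

## Working session

There is one attempt and no reset: what is moved stays moved. The work goes in short steps, Python scripts to look and compute and a tool call to move; the robot and the scene stay as the last step left them, time stands still between calls to the robot, and variables do not carry over. Pictures are saved under pics/ and viewed, at most 10 in all, crops included, and the job is handed in when it is done.

Besides the shell and the picture viewer there is one more tool, called after ">>>" as name(argument=value, ...) on one line, values as JSON. play_rows: Moves the arm, as the interface text tells. Its arguments: {"type":"object","properties":{"motion":{"type":"array","items":{"type":"array","items":{"type":"array","items":{"type":"number"}}}},"jaw":{"type":"number"},"squeeze":{"type":"number"}},"required":["motion"]}

```bash
mkdir -p pics; python3 - <<'E'
from bench import sensors, optics, job, r
import cv2,pickle
s=sensors.sense();print(s['time'],s['tool_pos'],s['tcp_rot'],r.pinch_z)
for n in("scene","side"):
    o=optics.snapshot(n);pickle.dump(o,open(n+'.pkl','wb'));cv2.imwrite(f'pics/{n}.png',o['pixels'][:,:,::-1])
    print(n,o['mtx'],o['R'],o['t'])
E
```

```text
0.0 [181.54451525 571.2826629  230.19925598] [-1.79890307e+02 -8.75350446e-03  1.62363329e+02] 18.700000000000003
scene [[482.90393139   0.         325.73103148]
 [  0.         482.90393139 242.91538583]
 [  0.           0.           1.        ]] [[ 0.81179211 -0.58371681  0.01637861]
 [-0.38245534 -0.55266864 -0.74046289]
 [ 0.44127258  0.59483784 -0.67189765]] [-348.15346687  338.33551432  666.55639144]
side [[623.07423048   0.         311.00554786]
 [  0.         623.07423048 239.26127771]
 [  0.           0.           1.        ]] [[-0.93818059 -0.34565192  0.01849156]
 [-0.24935288  0.63781836 -0.72870493]
 [ 0.240084   -0.68826774 -0.68457811]] [506.30935837 177.85733656 960.65423394]
```

View pics/scene.png

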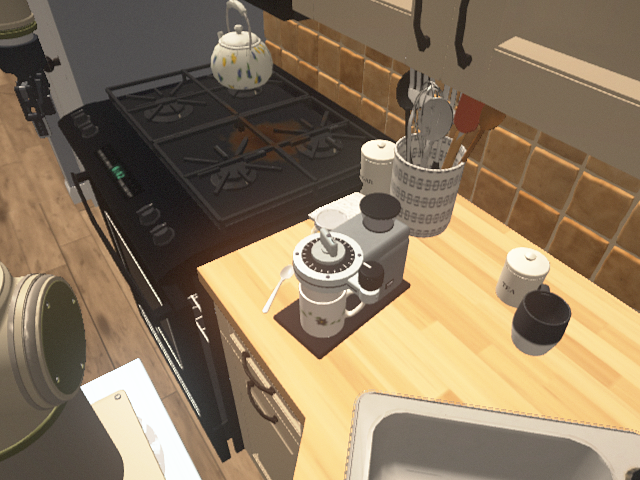

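View pics/side.png

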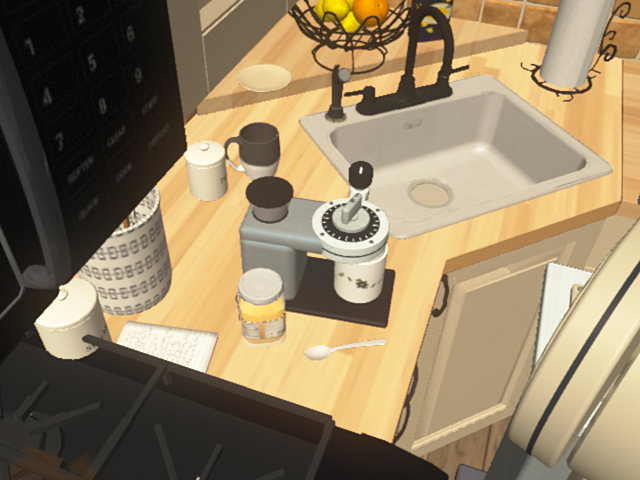

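The scene view shows the burr head at about (328,253), the knob at (371,275) and the foot plate corners at about (277,317), (320,350) and (409,287). The side view shows the head at about (350,222), the knob at (360,175) and the plate corner at (388,324). I'll zoom in on both.

```bash
python3 - <<'E'
import cv2
a=cv2.imread('pics/scene.png')[215:355,270:415];b=cv2.imread('pics/side.png')[150:335,235:400]
a=cv2.resize(a,None,fx=2.75,fy=2.75*1,interpolation=2);b=cv2.resize(b,None,fx=2.4,fy=2.4,interpolation=2)
import numpy as np
h=max(a.shape[0],b.shape[0]);c=np.zeros((h,a.shape[1]+b.shape[1],3),np.uint8);c[:a.shape[0],:a.shape[1]]=a;c[:b.shape[0],a.shape[1]:]=b
print(a.shape,b.shape);cv2.imwrite('pics/crop1.png',c)
E
```

```text
(385, 399, 3) (444, 396, 3)
```

View pics/crop1.png

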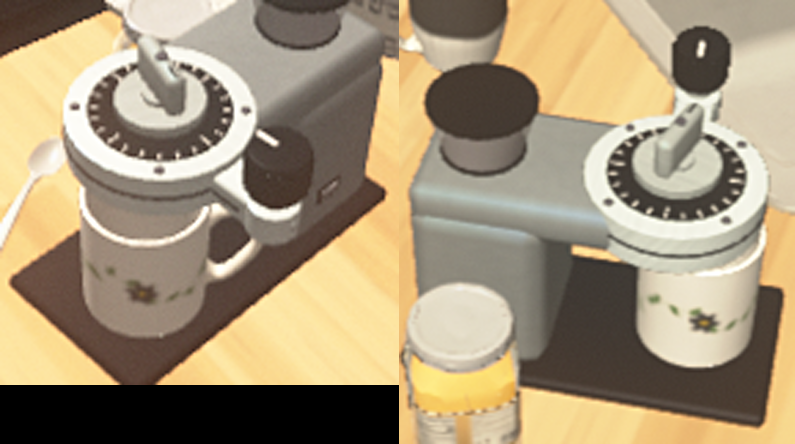

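```bash
cat > h.py <<'E'
import pickle,numpy as np
C={n:pickle.load(open(f'{n}.pkl','rb')) for n in('scene','side')}
def full(n,p): return np.array([270+p[0]/2.75,215+p[1]/2.75]) if n=='scene' else np.array([235+(p[0]-399)/2.4,150+p[1]/2.4])
def ray(c,uv,z):
    R,t=np.array(c['R']),np.array(c['t']);d=R.T@np.linalg.solve(c['mtx'],[*uv,1]);o=-R.T@t
    return (o+d*(z-o[2])/d[2])[:2]
def g(n,p,z): return ray(C[n],full(n,p),z)
E
python3 - <<'E'
from h import *
np.set_printoptions(precision=1,suppress=True)
def show(k,z,**kw):
    for n,ps in kw.items():
        for p in ps: print(k,n,g(n,p,z))
show('head',160,scene=[(160,109),(75,106),(246,110),(159,170)],side=[(676,173.5),(608,202),(725,220),(742,144),(630,128)])
show('knob',195,scene=[(279,150),(257,132),(280,146)],side=[(701,47),(701,41),(699,57)])
show('plate',10,scene=[(12,280),(140,380),(385,190)],side=[(783,290),(765,415)])
show('bar',201,scene=[(147,40),(180,80)],side=[(695,108),(660,145)])
show('jar',110,side=[(460,318)])
E
```

```text
head scene [461.9  43.5]
head scene [421.9  74.4]
head scene [503.4  13.7]
head scene [432.    3.3]
head side [463.3  45.3]
head side [494.1  85.4]
head side [423.   74.8]
head side [432.7   2.9]
head side [504.3  14.1]
knob scene [473.7 -48.3]
knob scene [472.6 -30.8]
knob scene [476.1 -46.3]
knob side [475.7 -40. ]
knob side [477.5 -46.2]
knob side [473.8 -29.3]
plate scene [379.3  92.1]
plate scene [403.3 -21.2]
plate scene [639.6   9.9]
plate side [396.6 -27.5]
plate side [378.7  87.8]
bar scene [463.9  60.6]
bar scene [459.1  21.9]
bar side [459.1  28.5]
bar side [468.3  69.4]
jar side [559.8 164.3]
```

```bash
cat >> h.py <<'E'
def rel(p0,y0,p1,y1,n):
    d=np.array(p1)-p0;c,s=np.cos(np.radians(y0)),np.sin(np.radians(y0))
    v=np.array([d[0]*c+d[1]*s,d[0]*s-d[1]*c,-d[2]])/10
    for k in range(1,n+1): print(np.round(v*k/n,2).tolist(),'rz',round(-(y1-y0)*k/n,2))
def wp(p0,y0,v,rz):
    c,s=np.cos(np.radians(y0)),np.sin(np.radians(y0));v=np.array(v)*10
    return np.array([p0[0]+v[0]*c+v[1]*s,p0[1]+v[0]*s-v[1]*c,p0[2]-v[2]]),y0-rz
E
python3 - <<'E'
from h import *
from bench import optics
o=optics.snapshot("wrist");print(np.round(o['T_tool_cam'],3),o['mtx'])
P=[np.array([181.756,571.813,231.292]),np.array([290,372,255]),np.array([380,155,265]),np.array([420,0,265])]
Y=[162.36,130,95,80]
for a in range(3): rel(P[a],Y[a],P[a+1],Y[a+1],5 if a<2 else 4);print()
E
```

```text
[[ 1.00000e-03 -9.57000e-01 -2.90000e-01  7.33400e+01]
 [ 1.00000e+00  1.00000e-03  1.00000e-03  4.87000e-01]
 [-0.00000e+00 -2.90000e-01  9.57000e-01 -1.42133e+02]
 [ 0.00000e+00  0.00000e+00  0.00000e+00  1.00000e+00]] [[403.21971918   0.         323.30693634]
 [  0.         403.21971918 235.75399618]
 [  0.           0.           1.        ]]
[-3.27, -3.15, -0.47] rz 6.47
[-6.55, -6.3, -0.95] rz 12.94
[-9.82, -9.46, -1.42] rz 19.42
[-13.1, -12.61, -1.9] rz 25.89
[-16.37, -15.76, -2.37] rz 32.36

[-4.48, -1.41, -0.2] rz 7.0
[-8.96, -2.82, -0.4] rz 14.0
[-13.44, -4.23, -0.6] rz 21.0
[-17.93, -5.64, -0.8] rz 28.0
[-22.41, -7.05, -1.0] rz 35.0

[-3.95, 0.66, 0.0] rz 3.75
[-7.89, 1.32, 0.0] rz 7.5
[-11.84, 1.98, 0.0] rz 11.25
[-15.79, 2.63, 0.0] rz 15.0
```

>>> play_rows(motion=[[[-3.3,-3.1,-0.5,0,0,6.5],[-6.5,-6.3,-0.9,0,0,13],[-9.8,-9.5,-1.4,0,0,19.5],[-13.1,-12.6,-1.9,0,0,26],[-16.4,-15.8,-2.4,0,0,32.4]]], jaw=1)

```text
time: 0.65
tool_pos: [290.5, 369.9, 255.2]
tcp_rot: [-180.0, 0.0, 129.7]
ft_force: [1.8, 0.3, 0.9]
finger_gap: 85.5
grip_force: 0.0
```

>>> play_rows(motion=[[[-4.5,-1.4,-0.2,0,0,7],[-9,-2.8,-0.4,0,0,14],[-13.4,-4.2,-0.6,0,0,21],[-17.9,-5.6,-0.8,0,0,28],[-22.4,-7,-1,0,0,35]]])

```text
time: 1.15
tool_pos: [380.6, 153.1, 265.4]
tcp_rot: [180.0, -0.0, 94.7]
ft_force: [1.5, 0.7, -0.0]
finger_gap: 85.3
grip_force: 0.0
```

>>> play_rows(motion=[[[-4,0.7,0,0,0,3.8],[-8,1.3,0,0,0,7.5],[-12,2,0,0,0,11.3],[-16,2.7,0,0,0,15],[-16,2.7,0,0,0,15]]])

```text
time: 1.65
tool_pos: [421.5, -6.2, 265.0]
tcp_rot: [-180.0, 0.1, 79.5]
ft_force: [-0.5, 0.6, 0.0]
finger_gap: 85.5
grip_force: 0.0
```

```bash
python3 - <<'E'
from h import *
from bench import optics,sensors
import cv2
s=sensors.sense();print(s['time'],s['tool_pos'],s['tcp_rot'],s['ft_force'])
o=optics.snapshot("wrist");cv2.imwrite('pics/w1.png',o['pixels'][:,:,::-1]);o['st']=s;pickle.dump(o,open('w1.pkl','wb'))
p,y=np.array([181.756,571.813,231.292]),162.36
for v,rz in(([-16.4,-15.8,-2.4],32.4),([-22.4,-7,-1],35),([-16,2.7,0],15)): p,y=wp(p,y,v,rz)
print(p,y)
E
```

```text
1.65 [421.52540373  -6.22921432 264.95822868] [-1.79995308e+02  9.53604078e-02  7.95458445e+01] [-0.53087689  0.5829197   0.04874166]
[421.10765582  -2.17406101 265.292     ] 79.96000000000001
```

View pics/w1.png

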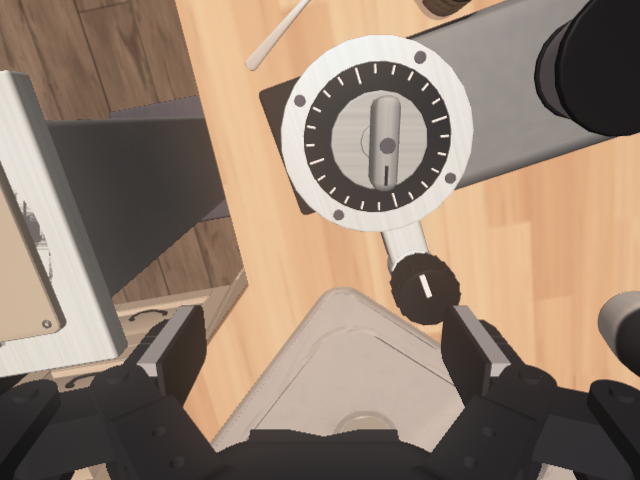

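The wrist view shows the dial screws at (300,101), (420,57), (450,178) and (339,215). The bar top runs from (387,98) to (385,190), and the knob top is centred near (425,288). The fingers close left-right in the image.

```bash
cat >> h.py <<'E'
from scipy.spatial.transform import Rotation as Ro
def wray(o,uv,z):
    s=o['st'];T=np.eye(4);T[:3,:3]=Ro.from_euler('xyz',s['tcp_rot'],degrees=True).as_matrix();T[:3,3]=s['tool_pos'];M=T@o['T_tool_cam']
    d=M[:3,:3]@np.linalg.solve(o['mtx'],[*uv,1]);q=M[:3,3]
    return (q+d*(z-q[2])/d[2])[:2]
E
python3 - <<'E'
from h import *
np.set_printoptions(precision=1,suppress=True)
o=pickle.load(open('w1.pkl','rb'))
d=[wray(o,p,160) for p in((300,101),(420,57),(450,178),(339,215))];print(d,np.mean(d,0))
for p in((387,146),(387,98),(385,190)):print('bar',wray(o,p,201))
for p in((425,286),(421,275),(430,298)):print('knob',wray(o,p,195))
print(o['st']['joint_pos'])
E
```

```text
[array([423.5,  75.9]), array([494.8,  86.8]), array([505.2,  15.4]), array([434.3,   4.7])] [464.5  45.7]
bar [464.1  45.7]
bar [467.2  68.2]
bar [460.1  23.8]
knob [475.7 -36.5]
knob [474.2 -29.4]
knob [477.8 -44.5]
[ -7.7 -21.9 108.7  -0.1  93.2   2.7]
```

```bash
python3 - <<'E'
from h import *
rel([421.5,-6.2,265],79.55,[477.5,-46,225],55,3)
E
```

```text
[-0.97, 2.08, 1.33] rz 8.18
[-1.93, 4.15, 2.67] rz 16.37
[-2.9, 6.23, 4.0] rz 24.55
```

>>> play_rows(motion=[[[-1,2,1.3,0,0,8.2],[-1.9,4.1,2.7,0,0,16.4],[-2.9,6.2,4,0,0,24.5],[-2.9,6.2,4,0,0,24.5],[-2.9,6.2,4,0,0,24.5]]])

```text
time: 2.2
tool_pos: [476.6, -40.4, 224.7]
tcp_rot: [-179.9, 0.0, 55.6]
ft_force: [0.0, -0.1, 0.2]
finger_gap: 85.6
grip_force: 0.0
```

```bash
python3 - <<'E'
from h import *
from bench import optics,sensors
s=sensors.sense();print(s['time'],s['tool_pos'],s['tcp_rot'],s['ft_force'],s['joint_pos'])
rel(s['tool_pos'],s['tcp_rot'][2],[477.5,-46,165],55,2)
E
```

```text
2.2 [476.63770519 -40.4041679  224.7190375 ] [-1.79881926e+02  2.28236042e-02  5.56493675e+01] [ 0.04326103 -0.07670549  0.2199785 ] [-1.10095775e+01 -1.14239190e+01  1.04412560e+02  2.58580961e-02
  8.71288138e+01  2.33397568e+01]
[-0.21, 0.19, 2.99] rz 0.32
[-0.41, 0.39, 5.97] rz 0.65
```

>>> play_rows(motion=[[[-0.3,0.3,2,0,0,0],[-0.3,0.3,4,0,0,0],[-0.3,0.3,5.9,0,0,0],[-0.3,0.3,5.9,0,0,0],[-0.3,0.3,5.9,0,0,0]]])

```text
time: 2.7
tool_pos: [477.8, -44.9, 167.2]
tcp_rot: [180.0, -0.0, 55.6]
ft_force: [-0.0, -0.3, 0.1]
finger_gap: 85.6
grip_force: 0.0
```

```bash
python3 - <<'E'
from h import *
from bench import optics,sensors
import cv2
s=sensors.sense();print(s['time'],s['tool_pos'],s['tcp_rot'],s['ft_force'])
o=optics.snapshot("wrist");cv2.imwrite('pics/w2.png',o['pixels'][:,:,::-1])
E
```

```text
2.7 [477.80411306 -44.89557228 167.24660658] [ 1.79981300e+02 -1.81028866e-02  5.55962991e+01] [-0.02062544 -0.27729164  0.10104423]
```

View pics/w2.png

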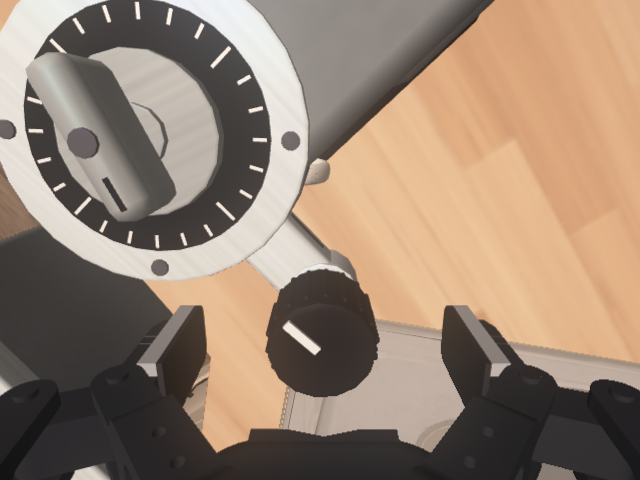

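The knob at (322,345) sits centred between the pads at (180,340) and (465,340). I'll close on it.

>>> play_rows(motion=[[[0,0,0.1,0,0,0],[0,0,0.1,0,0,0],[0,0,0.1,0,0,0],[0,0,0.1,0,0,0],[0,0,0.1,0,0,0]]], jaw=0, squeeze=70)

```text
time: 3.25
tool_pos: [477.2, -45.0, 166.4]
tcp_rot: [-179.9, -0.0, 55.5]
ft_force: [-7.5, 2.8, 10.1]
finger_gap: 35.1
grip_force: 70.4
```

>>> play_rows(motion=[[[0,0,0,0,0,0],[0,0,0,0,0,0],[0,0,0,0,0,0]]])

```text
time: 3.55
tool_pos: [477.3, -45.0, 166.4]
tcp_rot: [-179.9, -0.0, 55.5]
ft_force: [-8.9, 4.3, 11.5]
finger_gap: 35.4
grip_force: 70.1
```

>>> play_rows(motion=[[[0,0,0,0,0,-7],[0,0,0,0,0,-14],[0,0,0,0,0,-21],[0,0,0,0,0,-28],[0,0,0,0,0,-35]]])

```text
time: 4.05
tool_pos: [477.0, -45.0, 166.4]
tcp_rot: [-179.9, -0.1, 90.8]
ft_force: [-10.7, 4.8, 13.1]
finger_gap: 35.5
grip_force: 70.4
```

>>> play_rows(motion=[[[0,0,0,0,0,-7],[0,0,0,0,0,-14],[0,0,0,0,0,-21],[0,0,0,0,0,-28],[0,0,0,0,0,-35]]])

```text
time: 4.55
tool_pos: [477.6, -46.2, 166.4]
tcp_rot: [-179.9, 0.0, 125.7]
ft_force: [-9.2, 2.8, 10.2]
finger_gap: 35.3
grip_force: 71.7
```

```bash
python3 - <<'E'
from bench import optics,sensors
import cv2
s=sensors.sense();print(s['time'],s['tool_pos'],s['tcp_rot'],s['ft_force'],s['wrist_torque'])
o=optics.snapshot("wrist");cv2.imwrite('pics/w3.png',o['pixels'][:,:,::-1])
E
```

```text
4.55 [477.57625873 -46.2178465  166.3961016 ] [-1.79936121e+02  3.50210890e-02  1.25728936e+02] [-9.1749484   2.82652473 10.18767712] [ 0.64910084  1.3358036  -0.66032647]
```

View pics/w3.png

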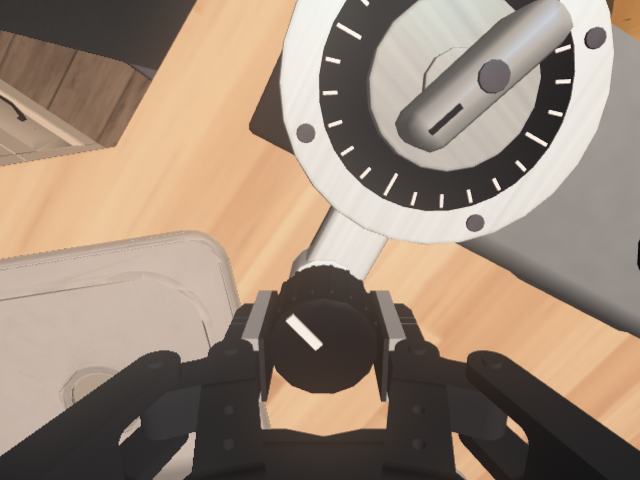

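The white line keeps the same direction in the tool frame (288,320)-(321,348). The knob therefore followed the full 70° to its stop without slipping. Next I release it and move to the thumbscrew.

>>> play_rows(motion=[[[0,0,0,0,0,0],[0,0,0,0,0,0],[0,0,0,0,0,0],[0,0,0,0,0,0],[0,0,0,0,0,0]]], jaw=1)

```text
time: 5.1
tool_pos: [477.9, -45.7, 165.2]
tcp_rot: [-180.0, -0.0, 125.5]
ft_force: [0.6, 0.5, -0.1]
finger_gap: 85.4
grip_force: 0.0
```

>>> play_rows(motion=[[[0,0,-2.5,0,0,0],[0,0,-5.5,0,0,0],[0,0,-5.5,0,0,0]]])

```text
time: 5.4
tool_pos: [480.3, -46.1, 224.9]
tcp_rot: [179.7, 0.3, 125.5]
ft_force: [0.8, -0.6, -0.5]
finger_gap: 85.0
grip_force: 0.0
```

```bash
python3 - <<'E'
from h import *
from bench import optics,sensors
s=sensors.sense();print(s['time'],s['tool_pos'],s['tcp_rot'],s['ft_force'])
rel([477.7,-46,220.8],125.5,[464,45,220.8],80.9,6)
E
```

```text
5.4 [480.26471643 -46.11973116 224.91605064] [179.7223365    0.29649601 125.45831189] [ 0.79783562 -0.63868325 -0.50034371]
[1.37, 0.69, -0.0] rz 7.43
[2.73, 1.39, -0.0] rz 14.87
[4.1, 2.08, -0.0] rz 22.3
[5.47, 2.78, -0.0] rz 29.73
[6.84, 3.47, -0.0] rz 37.17
[8.2, 4.17, -0.0] rz 44.6
```

>>> play_rows(motion=[[[1.4,0.7,0,0,0,7.4],[2.8,1.4,0,0,0,14.9],[4.2,2.1,0,0,0,22.3],[5.6,2.8,0,0,0,29.7],[7,3.5,0,0,0,37.2]]])

```text
time: 5.9
tool_pos: [465.5, 32.3, 219.7]
tcp_rot: [-180.0, -0.0, 88.0]
ft_force: [0.8, 0.7, -0.7]
finger_gap: 85.3
grip_force: 0.0
```

```bash
python3 - <<'E'
from h import *
p,y=wp([477.9,-45.9,220.5],125.5,[7,3.5,0],37.2);print(p,y)
rel(p,y,[464,45,172.5],80.9,2)
from bench import sensors
s=sensors.sense();print(s['tool_pos'],s['tcp_rot'])
E
```

```text
[465.74483624  31.41268973 220.5       ] 88.3
[0.68, -0.11, 2.4] rz 3.7
[1.35, -0.21, 4.8] rz 7.4
[465.52815804  32.28002629 219.73879156] [-1.79973730e+02 -4.16247261e-03  8.79509965e+01]
```

>>> play_rows(motion=[[[1.3,-0.2,0,0,0,7.4],[1.3,-0.2,2,0,0,7.4],[1.3,-0.2,4.8,0,0,7.4],[1.3,-0.2,4.8,0,0,7.4],[1.3,-0.2,4.8,0,0,7.4]]])

```text
time: 6.4
tool_pos: [463.6, 44.7, 171.9]
tcp_rot: [-179.9, 0.0, 80.9]
ft_force: [-0.1, 0.4, 0.3]
finger_gap: 85.6
grip_force: 0.0
```

```bash
python3 - <<'E'
from bench import optics,sensors
import cv2
s=sensors.sense();print(s['time'],s['tool_pos'],s['tcp_rot'],s['ft_force'],s['wrist_torque'])
o=optics.snapshot("wrist");cv2.imwrite('pics/w4.png',o['pixels'][:,:,::-1])
E
```

```text
6.4 [463.6021144   44.68097067 171.93725485] [-1.79894865e+02  1.88220712e-02  8.08620583e+01] [-0.07506542  0.37004474  0.28647358] [-0.00427258  0.0128308  -0.01494966]
```

View pics/w4.png

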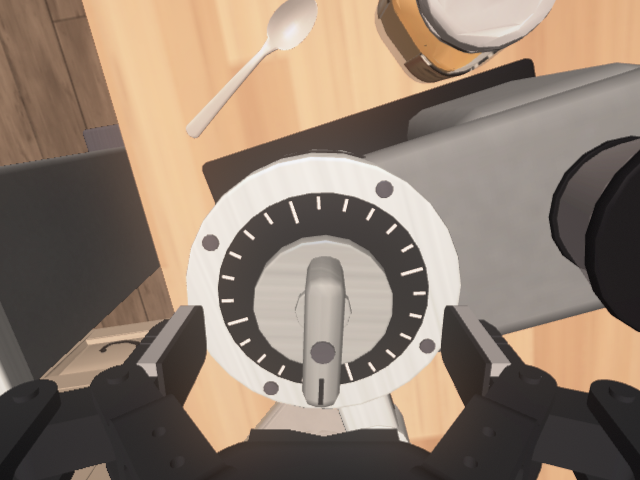

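The bar lies vertically at column 322, midway between the pads, with its axis spot at (322,352). I'll grip it.

>>> play_rows(motion=[[[0,0,-0.1,0,0,0],[0,0,-0.1,0,0,0],[0,0,-0.1,0,0,0],[0,0,-0.1,0,0,0],[0,0,-0.1,0,0,0]]], jaw=0, squeeze=50)

```text
time: 6.95
tool_pos: [464.4, 44.8, 174.3]
tcp_rot: [180.0, -0.0, 80.9]
ft_force: [-27.9, 3.0, 24.2]
finger_gap: 12.7
grip_force: 50.2
```

>>> play_rows(motion=[[[0,0,0,0,0,0],[0,0,0,0,0,0],[0,0,0,0,0,0]]])

```text
time: 7.25
tool_pos: [463.7, 44.9, 174.6]
tcp_rot: [-180.0, -0.0, 80.9]
ft_force: [-9.1, 1.1, 12.1]
finger_gap: 12.3
grip_force: 76.5
```

>>> play_rows(motion=[[[0,0,-0.1,0,0,7],[0,0,-0.1,0,0,14],[0,0,-0.1,0,0,21],[0,0,-0.1,0,0,28],[0,0,-0.1,0,0,35]]])

```text
time: 7.75
tool_pos: [463.3, 45.0, 174.3]
tcp_rot: [-179.9, 0.1, 45.6]
ft_force: [-5.9, 2.0, 4.5]
finger_gap: 12.1
grip_force: 75.0
```

>>> play_rows(motion=[[[0,0,0,0,0,7],[0,0,0,0,0,14],[0,0,0,0,0,21],[0,0,0,0,0,28],[0,0,0,0,0,34]]])

```text
time: 8.25
tool_pos: [463.0, 45.3, 174.1]
tcp_rot: [-179.9, 0.1, 11.6]
ft_force: [-6.1, 3.2, 4.4]
finger_gap: 12.2
grip_force: 74.8
```

```bash
python3 -c "
from bench import sensors
s=sensors.sense();print(s['tcp_rot'],s['ft_force'],s['wrist_torque'])"
```

```text
[-1.79918786e+02  1.40743671e-01  1.16132325e+01] [-6.12904619  3.22668654  4.40137013] [0.38649932 0.97550724 0.10872396]
```

>>> play_rows(motion=[[[0,0,0,0,0,2],[0,0,0,0,0,4],[0,0,0,0,0,4]]])

```text
time: 8.55
tool_pos: [463.0, 45.3, 174.1]
tcp_rot: [-179.9, 0.2, 7.9]
ft_force: [-7.2, 3.2, 4.2]
finger_gap: 12.0
grip_force: 75.0
```

```bash
python3 -c "
from bench import sensors
s=sensors.sense();print(s['tcp_rot'],s['ft_force'],s['wrist_torque'])"
```

```text
[-1.79928950e+02  1.50136055e-01  7.85224748e+00] [-7.24782617  3.21079602  4.19071364] [0.3412501  1.00742199 0.4117475 ]
```

>>> play_rows(motion=[[[0,0,0,0,0,1],[0,0,0,0,0,2],[0,0,0,0,0,2],[0,0,0,0,0,2],[0,0,0,0,0,2]]])

```text
time: 9.05
tool_pos: [463.0, 45.4, 174.1]
tcp_rot: [-179.9, 0.2, 6.0]
ft_force: [-6.7, 2.7, 3.9]
finger_gap: 12.2
grip_force: 77.7
```

```bash
python3 -c "
from bench import sensors,optics
import cv2
s=sensors.sense();print(s['tcp_rot'],s['ft_force'],s['wrist_torque'])
o=optics.snapshot('wrist');cv2.imwrite('pics/w5.png',o['pixels'][:,:,::-1])"
```

```text
[-1.79945564e+02  1.56779733e-01  5.99654750e+00] [-6.69805841  2.69330141  3.94196119] [0.32863297 1.08847317 1.30105043]
```

View pics/w5.png

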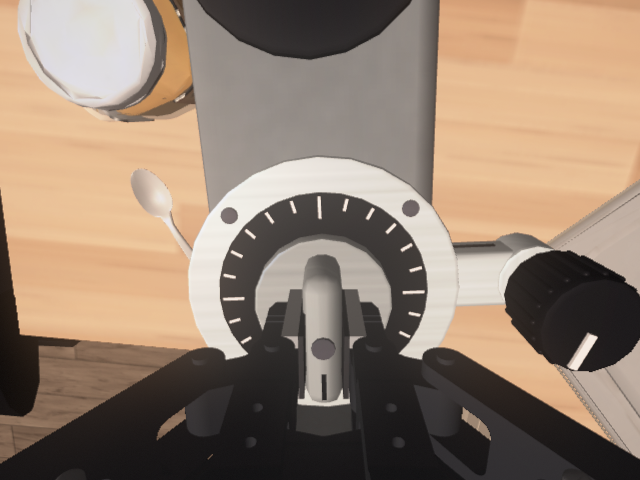

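Seated: the bar runs along the grinder's axis in the image, the torque climbed to 1.3 N m against the stop, and the knob line at (584,350) shows it still released. Now I back off a quarter turn.

>>> play_rows(motion=[[[0,0,0,0,0,-6],[0,0,0,0,0,-13],[0,0,0,0,0,-20],[0,0,0,0,0,-27],[0,0,0,0,0,-34]]])

```text
time: 9.6
tool_pos: [463.2, 45.0, 174.3]
tcp_rot: [-179.9, 0.1, 40.2]
ft_force: [-6.1, 2.0, 5.4]
finger_gap: 12.3
grip_force: 75.4
```

>>> play_rows(motion=[[[0,0,0,0,0,-7],[0,0,0,0,0,-14],[0,0,0,0,0,-21],[0,0,0,0,0,-28],[0,0,0,0,0,-34]]])

```text
time: 10.1
tool_pos: [463.6, 44.9, 174.6]
tcp_rot: [-179.9, 0.0, 74.1]
ft_force: [-6.3, 0.9, 6.3]
finger_gap: 12.0
grip_force: 75.5
```

>>> play_rows(motion=[[[0,0,0,0,0,-7],[0,0,0,0,0,-14],[0,0,0,0,0,-20],[0,0,0,0,0,-25],[0,0,0,0,0,-25]]])

```text
time: 10.6
tool_pos: [463.9, 44.9, 174.8]
tcp_rot: [-180.0, -0.0, 99.1]
ft_force: [-4.8, 0.8, 5.1]
finger_gap: 12.3
grip_force: 75.3
```

>>> play_rows(motion=[[[0,0,0,0,0,0],[0,0,0,0,0,0],[0,0,0,0,0,0],[0,0,0,0,0,0],[0,0,0,0,0,0]]])

```text
time: 11.1
tool_pos: [463.9, 44.9, 174.8]
tcp_rot: [-180.0, -0.0, 98.9]
ft_force: [-4.8, 1.6, 5.2]
finger_gap: 12.3
grip_force: 75.3
```

```bash
python3 -c "
from bench import sensors,optics
import cv2
s=sensors.sense();print(s['tcp_rot'],s['ft_force'],s['wrist_torque'],s['qd'])
o=optics.snapshot('wrist');cv2.imwrite('pics/w6.png',o['pixels'][:,:,::-1])"
```

```text
[-1.79975104e+02 -2.67292739e-02  9.88797126e+01] [-4.76608392  1.57159278  5.20821216] [0.24596618 0.60264261 0.13664461] [-0.01532619 -0.09547929 -0.10248467 -0.0752316   0.038049   -0.08942796]
```

View pics/w6.png

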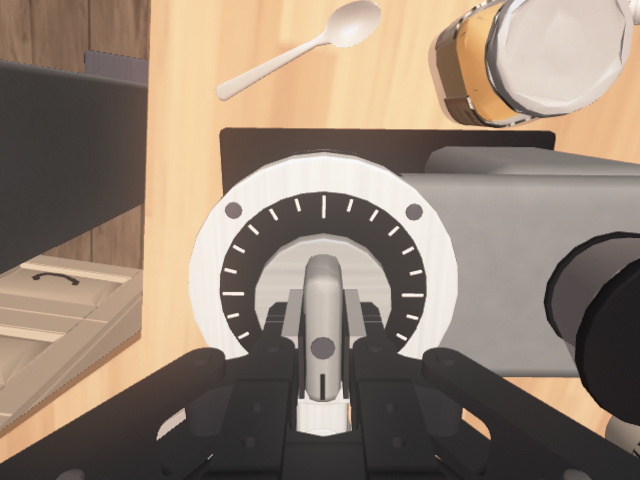

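The bar now stands square across the grinder (plate edges horizontal, bar vertical at column 322), firmly gripped. The spoon and jar are where they were, so I'm handing in.

```bash
python3 -c "
from bench import job
print(job.hand_in())"
```

```text
the job is handed in; nothing more can be done
None
```

I released the clamp, seated the thumbscrew and backed it off about 90°, then handed the job in at about 11 s with the gripper still holding it at about 75 N; no verdict came back.

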